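# Clear the jammed stopper tube on the packing line

### The arm

A 6-joint arm with a two-finger parallel gripper is mounted at the origin on the work surface. World frame = base frame: x ahead of the robot, y to its left, z up, the work surface at z = 0. Lengths are in mm, angles in rad, forces in N, time in s.
With the tool pointing down it reaches from about 350 to 775 mm from the base axis. Payload 7.3 kg.
Tool frame: the origin (TCP) lies at the very end of the fingers, on their centre line; the grasp point (between the pads) lies 19 mm behind it; z points along the fingers, y is the line along which they close (so a half turn about z gives the same grasp; the last joint's range is limited). The gripper opens to 92 mm and grips with 3 to 60 N. Pads are 19 mm wide; open, the fingers measure 130 mm over their backs; the gripper's body (75 mm by 190 mm) begins 47 mm behind the grasp point.
Start: joints at [-1.451, 0.342, 1.524, -0, 1.275, -0.146], TCP at [137.93, -506.577, 226.741] pointing down, gripper open.
Joint ranges: [-2.53, 2.53], [-0.77, 2.02], [0.04, 2.7], [-1, 4.14], [0.28, 2.66], [-3.11, 3.11]. Speed limits (rad/s): [2.57, 2.57, 3.14, 3.14, 3.14, 3.14].

### API

Orientations are given as [roll, pitch, yaw] about the fixed x, y, z axes, in that order (R = Rz(yaw) Ry(pitch) Rx(roll)).
In Python, from plant import bot gives the robot as it stands.
- The arm moves only by the tool jog_arm, never from a script. Its argument "targets" is a list of rows, each an object with "xyz": the shift along the tool's x, y, z as a fraction of full scale, a list of three; "spin": the turn about the tool's z as a fraction of full scale. In form: [{"xyz": [x, y, z], "spin": spin}, ...]. A call has exactly 10 rows; each row shifts and turns the commanded pose from where the row before left it, along the tool's axes as they then stand; what a row does not reach is not made up. Full scale, the value 1, is 80 mm for a shift and 0.1 rad for a turn. A row lasts 1/8 s, in which the tool goes at most 62.5 mm and 10.7 degrees, less where a joint would pass 70% of its speed; a pose out of reach is approached as far as the arm can. A call with a number of a shift or a turn outside -1 to 1 is refused whole. A call with a gripper value outside its range is refused whole. "gripper" is the opening in per cent of the stroke, from 0 (shut) to 100 (fully open), set as the call begins (left out, the last holds). The fingers move at their own pace and stop on an object; the grip force is fixed at half the most. Time passes only in rows, so rows that do not move let the fingers close, or fill a call up. It gives the time, the measured TCP pose, the force, the opening and the grip force at its end, in the units of the state.
- bot.get_obs(): the state, without advancing time (a new reading comes with each control period).
- bot.capture(name): name is "scene" or "top" or "wrist"; returns the picture (400x640x3 uint8, blue, green, red); there is no depth.
- bot.get_calibration(name): a dict with "vfov" (degrees; the focal length in pixels is half the picture's height over the tangent of half this angle, whatever the lens; pixels are square), "cx", "cy" (the principal point, pixels), "eye" and "rotation" of the camera in the world. Camera axes: x right, y down, z forward; pixel columns grow to the right and rows downward; lengths in mm; the calibration is good to about 2 mm. A picture is of the moment at which its call begins: read the wrist's pose just before it. get_calibration takes no time and is no camera call; for the wrist camera it gives the pose at the moment of the call.
- bot.close_job(): hands the job in; it is judged then, once.
The state is a dict: "time": time; "joint_positions": joint angles; "dq": joint speeds; "tau": joint torques, N m; "tool_pos": TCP position; "tcp_rot": TCP orientation; "contact_force": force on the tool from outside, world axes, zero at the start; "moment": the same for the moment, N m; "grip_width": finger opening in mm; "finger_force": force on a finger pad.
Only numpy, scipy, OpenCV 4.12 (cv2) and the standard library are available. Lean on these libraries where they do the work, as an engineer would, in place of code of your own. Each camera call takes 0.05 s, during which the arm holds its last target. There are 200 camera calls.

### The job

Two cork stoppers have jammed at the bottom of the clear feed tube, which leans over on its pivot. Tip the tube upright over its tray, then take the long push rod from the rack and push it down inside the tube until its collar rests on the tube's rim, so that both stoppers drop out into the tray; let go and leave the rod standing there in the upright tube. Leave the short rod hanging in the rack and do not disturb the glass jar or its lid.

Things in the scene. Friction and masses are not known exactly. Their poses are not given: they have to be found in the camera images.
- stand: Fixed stand carrying the tube: open aluminium catch tray 140 mm (its x) by 100 mm (y), walls 30 mm high and 4 mm thick, floor 4 mm, with a grey post 100 mm high outside the middle of each long side (y = +-56 mm, 30 mm wide, 8 mm thick). Origin: centre of the underside, on the bench. The tube turns between the posts about a line along the stand's y, 75 mm above the origin.
- tube (a joint): Angle of the tube, rad. 0: leaning 0.45 rad (26 degrees) from upright towards the stand's -x (the start). 0.45: upright, over the stand's origin, against a hard stop. At the start the lowest edge of its mouth is 53 mm from the stand's origin towards -x, 138 mm above the bench; pushing there towards the stand's +x raises it, that edge travelling up by 17 mm. The pivot is stiff (0.15 N m): the tube stays where it is left.
- tube_mouth (a point): Centre of the tube's open upper end; z points out along its axis. Clear plastic tube 40 mm outside, 33 mm bore, 90 mm long; mouth 80 mm above the pivot line, outlet 10 mm below it: upright, the mouth is 155 mm and the outlet 65 mm above the bench. Two sprung sloping jaws in the outlet hold the stoppers; pushing them out takes up to about 12 N.
- push_rod: Long push rod, 0.14 kg: steel shaft 14 mm thick reaching 105 mm below a steel collar (56 mm diameter, 5 mm thick); above it a round black handle, 26 mm diameter, 42 mm high. Origin: centre of the collar's underside, z up the handle. It hangs upright in the aluminium rack, collar 112 mm above the bench; the rack's other hole, 84 mm away along the rod's y (either side), holds the short rod.
- short_rod: Bystander in the rack: the same collar on a shaft of only 45 mm, too short to clear the tube, with a square black handle (24 mm wide, 42 mm high). Origin: centre of the collar's underside.
- stopper_a: The lower of two cork stoppers jammed in the tube: 30 mm diameter, 18 mm high, foot tapered to 23 mm; 12 g. Origin: centre of its foot, z along its axis.
- stopper_b: The upper stopper, the same, resting on the first.
- jar: Bystander: open glass jar, 80 mm diameter, 85 mm high, on the bench. Origin: centre of its underside.
- jar_lid: Bystander: flat metal lid, 82 mm diameter, 12 mm high, on the bench. Origin: centre of its underside.
Mind the look-alikes: they are no part of the job. What is shaped like the stand but yellow is not meant.

How it is judged:
By the outcome, as a careful person would: the job done as asked, in the order asked, and still so for the second after the job is handed in, with the robot touching nothing.
It also fails if it takes over 67 s, if anything falls off the work surface, if the arm or the gripper's body presses on something with over 40 N, if the wrist force passes 120 N, or if a joint passes its speed limit or range.

## Working session

There is one attempt and no reset: what is moved stays moved. The work goes in short steps, Python scripts to look and compute and a tool call to move; the robot and the scene stay as the last step left them, time stands still between calls to the robot, and variables do not carry over. Pictures are saved under pics/ and viewed, at most 10 in all, crops included, and the job is handed in when it is done.

Besides the shell and the picture viewer there is one more tool, called after "Call:" by a JSON object that holds its "api" and its "payload", one argument or row to a line. jog_arm: Moves the arm, as the interface text tells. Shift numbers are shares of 80 mm and turn numbers shares of 0.1 rad, none past 1 either way. Its arguments: {"type":"object","properties":{"targets":{"type":"array","items":{"type":"object","properties":{"xyz":{"type":"array","items":{"type":"number"}},"spin":{"type":"number"}}}},"gripper":{"type":"number"}},"required":["targets"]}

```bash
mkdir -p pics; cat > h.py <<'E'
import numpy as np, cv2, json
from plant import bot
def ray(c,u,v):
    f=200/np.tan(np.radians(c['vfov'])/2)
    d=np.array(c['rotation'])@np.array([(u-c['cx'])/f,(v-c['cy'])/f,1.]);return np.array(c['eye']),d
def atz(c,u,v,z):
    e,d=ray(c,u,v);return (e+d*(z-e[2])/d[2]).round(1)
def proj(c,p):
    f=200/np.tan(np.radians(c['vfov'])/2)
    q=np.array(c['rotation']).T@(np.array(p,float)-np.array(c['eye']));return (q[:2]/q[2]*f+[c['cx'],c['cy']]).round(1)
E
python3 - <<'E'
from h import *
for n in('scene','top'):
    cv2.imwrite(f'pics/{n}1.png',bot.capture(n));c=bot.get_calibration(n);print(n,c)
o=bot.get_obs();print(o)
E
```

```text
scene {'vfov': 43.95994189389768, 'cx': 321.78793346111445, 'cy': 194.94206525294618, 'eye': array([1520.72843937,   97.40259657,  837.17889209]), 'rotation': array([-2.2227206 , -0.01774305,  1.64991344])}
top {'vfov': 45.39137192681976, 'cx': 316.4954243292867, 'cy': 193.24446201521943, 'eye': array([ 388.89915967,   71.44751625, 1125.78669681]), 'rotation': array([-2.9613745 , -0.02300931, -1.59983962])}
{'time': 0.1, 'joint_positions': array([-1.45102197e+00,  3.42669630e-01,  1.52490985e+00, -3.80161111e-05,
        1.27541444e+00, -1.46024232e-01]), 'dq': array([ 0.00175205,  0.00034929, -0.00230108,  0.00057446,  0.00105087,
        0.00025115]), 'tau': array([ 1.85605873e-03, -4.32003736e+01, -2.44696552e+01,  7.19701289e-02,
        5.26245323e-02, -3.89645811e-05]), 'tool_pos': array([ 137.86088311, -506.19870795,  226.10992358]), 'tcp_rot': array([-3.14020101e+00, -1.67925462e-04,  2.65809564e-01]), 'contact_force': array([ 0.46757198,  0.51321387, -0.7362945 ]), 'moment': array([-0.02162009, -0.01528286,  0.01831845]), 'finger_force': 0.0, 'grip_width': 91.97656943900297}
```

View pics/scene1.png

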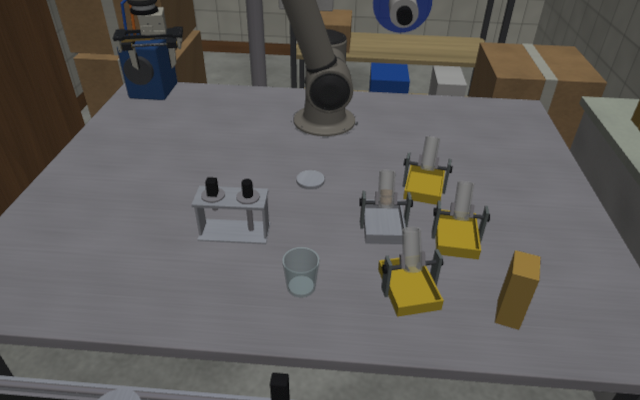

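View pics/top1.png

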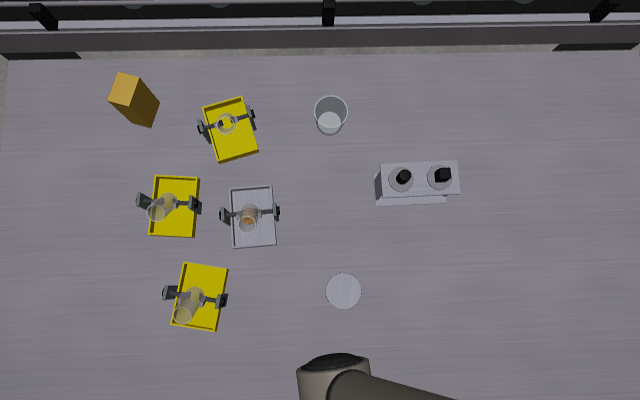

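The grey stand is at top (252,217) / scene (384,210). Its look-alikes are the three yellow stands at top (230,128), (175,206) and (199,297). There are two candidate rods: a round-handled one with a long shaft at top (402,177) / scene (248,188), and a square-handled one at top (442,176) / scene (212,187). I choose the grey stand and the round, long rod, and will check both in a close crop.

```bash
sed -i 's/^def ray/from scipy.spatial.transform import Rotation as Ro\ndef cal(n):\n    c=bot.get_calibration(n);c["rotation"]=Ro.from_euler("xyz",c["rotation"]).as_matrix();return c\ndef ray/' h.py
python3 - <<'E'
from h import *
t=cv2.imread('pics/top1.png');s=cv2.imread('pics/scene1.png')
a=cv2.resize(t[175:260,210:290],None,fx=5,fy=5,interpolation=2)
b=cv2.resize(t[150:215,365:470],None,fx=3.8,fy=3.8,interpolation=2)
d=cv2.resize(s[170:250,185:285],None,fx=3.8,fy=3.8,interpolation=2)
im=np.zeros((600,800,3),np.uint8)
im[:a.shape[0],:400]=a; im[:b.shape[0],401:401+b.shape[1]]=b[:,:399]; im[260:260+d.shape[0],401:401+d.shape[1]]=d[:340,:399]
cv2.imwrite('pics/crop1.png',im)
c=cal('top')
for n,u,v,z in[('stand',252,217,30),('rod',402,177,117),('rodtop',404,176,159),('short',442,177,117),('jar',330,123,0),('lid',343,291,12),('yel',175,206,30),('yel2',230,128,30),('yel3',199,297,30)]:print(n,atz(c,u,v,z))
E
```

```text
stand [535.9 190.5  30. ]
rod [ 603.2 -143.4  117. ]
rodtop [ 596.3 -138.8  159. ]
short [ 601.1 -230.7  117. ]
jar [768.    1.3   0. ]
lid [362.5 -14.1  12. ]
yel [566.  367.1  30. ]
yel2 [750.6 241.6  30. ]
yel3 [359.3 309.1  30. ]
```

View pics/crop1.png

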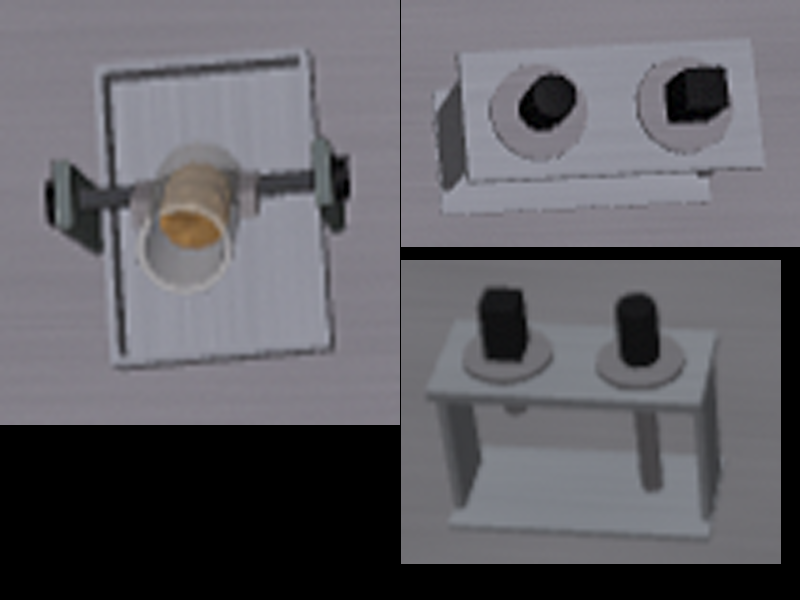

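The crop confirms both choices. The left rod in the top view has a round handle and a long shaft, and the square-handled rod is short. The grey stand holds the corks, with its tube leaning towards −x (mouth at about crop (183,250)).

```bash
python3 - <<'E'
from h import *
c=cal('top')
P=np.array([atz(c,210+u/5,175+v/5,30)[:2] for u,v in[(100,66),(308,51),(330,350),(113,367)]]);print(P,P.mean(0))
a,b,d,e=P
for w in(a-e,b-d):print('x axis',np.degrees(np.arctan2(w[1],w[0])),np.hypot(*w))
for w in(a-b,e-d):print('y axis',np.degrees(np.arctan2(w[1],w[0]))-90,np.hypot(*w))
print('rod collar',atz(c,401.05,179.5,117),'top',atz(c,405,175.5,159),'short',atz(c,439.7,177.6,117))
s=cal('scene')
print('scene rodcollar',atz(s,185+(640-401)/3.8,170+(359-260)/3.8,117), 'htop',atz(s,185+(636-401)/3.8,170+(302-260)/3.8,159))
print('posts scene',atz(s,386,172,155))
m=P.mean(0);print('chk scene stand',proj(s,[*m,0]),proj(s,[*(m-[53,0]),150]))
E
```

```text
[[604.7 241.1]
 [609.4 144.6]
 [470.2 136.3]
 [465.2 234.8]] [537.375 189.2  ]
x axis 2.5857943424244825 139.642185603062
x axis 3.412303067878823 139.4472301625242
y axis 2.7883682337832596 96.61438816242641
y axis 2.905920999653347 98.62682190966106
rod collar [ 597.7 -141.   117. ] top [ 597.3 -140.9  159. ] short [ 599.8 -225.5  117. ]
scene rodcollar [ 601.3 -139.   117. ] htop [ 598.5 -138.9  159. ]
posts scene [521.3 186.6 155. ]
chk scene stand [381.4 224.8] [386.5 165.3]
```

Call:
{"api": "jog_arm", "payload": {
  "targets": [
    {"xyz": [0, 0, 0], "spin": 0.9},
    {"xyz": [0, 0, 0], "spin": 0.9},
    {"xyz": [0, 0, 0], "spin": 0.86},
    {"xyz": [0.52, -0.36, 0], "spin": 0},
    {"xyz": [0.52, -0.36, 0], "spin": 0},
    {"xyz": [0.52, -0.36, 0], "spin": 0},
    {"xyz": [0.52, -0.36, 0], "spin": 0},
    {"xyz": [0.52, -0.36, 0], "spin": 0},
    {"xyz": [0.52, -0.36, 0], "spin": 0},
    {"xyz": [0.52, -0.36, 0], "spin": 0}
  ],
  "gripper": 0
}}

```text
time: 1.35
tool_pos: [430.3, -303.8, 226.4]
tcp_rot: [-3.141, 0.0, -0.0]
contact_force: [-0.3, -0.6, -1.0]
grip_width: 0.9
finger_force: 0.0
```

Call:
{"api": "jog_arm", "payload": {
  "targets": [
    {"xyz": [0.01, -0.68, 0], "spin": 0},
    {"xyz": [0.01, -0.68, 0], "spin": 0},
    {"xyz": [0.01, -0.68, 0], "spin": 0},
    {"xyz": [0.01, -0.68, 0], "spin": 0},
    {"xyz": [0.01, -0.68, 0], "spin": 0},
    {"xyz": [0.01, -0.68, 0], "spin": 0},
    {"xyz": [0.01, -0.68, 0], "spin": 0},
    {"xyz": [0.01, -0.68, 0], "spin": 0},
    {"xyz": [0.01, -0.68, 0], "spin": 0},
    {"xyz": [0, 0, 0], "spin": 0}
  ]
}}

```text
time: 2.6
tool_pos: [435.7, 187.7, 226.3]
tcp_rot: [-3.141, 0.001, 0.005]
contact_force: [0.2, 0.0, -0.7]
grip_width: 0.5
finger_force: 0.0
```

Call:
{"api": "jog_arm", "payload": {
  "targets": [
    {"xyz": [0, 0, 0.4], "spin": 0},
    {"xyz": [0, 0, 0.4], "spin": 0},
    {"xyz": [0, 0, 0.4], "spin": 0},
    {"xyz": [0, 0, 0.05], "spin": 0},
    {"xyz": [0.12, 0, 0], "spin": 0},
    {"xyz": [0.12, 0, 0], "spin": 0},
    {"xyz": [0.12, 0, 0], "spin": 0},
    {"xyz": [0.12, 0, 0], "spin": 0},
    {"xyz": [0.12, 0, 0], "spin": 0},
    {"xyz": [0.12, 0, 0], "spin": 0}
  ]
}}

```text
time: 3.85
tool_pos: [493.5, 184.6, 126.7]
tcp_rot: [3.141, 0.002, 0.0]
contact_force: [-4.1, 1.0, 3.0]
grip_width: 0.4
finger_force: 2.0
```

Call:
{"api": "jog_arm", "payload": {
  "targets": [
    {"xyz": [0.02, 0, 0], "spin": 0},
    {"xyz": [0.02, 0, 0], "spin": 0},
    {"xyz": [0.02, 0, 0], "spin": 0},
    {"xyz": [0.02, 0, 0], "spin": 0},
    {"xyz": [0.02, 0, 0], "spin": 0},
    {"xyz": [0.01, 0, 0], "spin": 0},
    {"xyz": [0.01, 0, 0], "spin": 0},
    {"xyz": [0.01, 0, 0], "spin": 0},
    {"xyz": [0, 0, 0], "spin": 0},
    {"xyz": [0, 0, 0], "spin": 0}
  ]
}}

```text
time: 5.1
tool_pos: [504.6, 184.5, 126.7]
tcp_rot: [3.142, -0.0, -0.0]
contact_force: [-1.3, 1.1, 2.1]
grip_width: 0.6
finger_force: 0.9
```

Call:
{"api": "jog_arm", "payload": {
  "targets": [
    {"xyz": [0.01, 0, 0], "spin": 0},
    {"xyz": [0.01, 0, 0], "spin": 0},
    {"xyz": [0.01, 0, 0], "spin": 0},
    {"xyz": [0.01, 0, 0], "spin": 0},
    {"xyz": [0, 0, 0], "spin": 0},
    {"xyz": [0, 0, 0], "spin": 0},
    {"xyz": [0, 0, 0], "spin": 0},
    {"xyz": [0, 0, 0], "spin": 0},
    {"xyz": [0, 0, 0], "spin": 0},
    {"xyz": [0, 0, 0], "spin": 0}
  ]
}}

```text
time: 6.35
tool_pos: [507.8, 184.5, 126.7]
tcp_rot: [3.142, -0.0, -0.0]
contact_force: [-2.0, 0.2, 1.1]
grip_width: 0.5
finger_force: 0.6
```

```bash
python3 - <<'E'
from h import *
s=bot.capture('scene');t=bot.capture('top');w=bot.capture('wrist')
print(bot.get_obs()['contact_force'])
im=np.zeros((600,800,3),np.uint8)
im[:400,:400]=cv2.resize(s[150:250,340:440],(400,400),interpolation=2)
im[:400,400:]=cv2.resize(t[165:265,202:302],(400,400),interpolation=2)
im[400:,:320]=cv2.resize(w,(320,200))
cv2.imwrite('pics/crop2.png',im)
E
```

```text
[-1.08743057  0.79349791  0.97608291]
```

View pics/crop2.png

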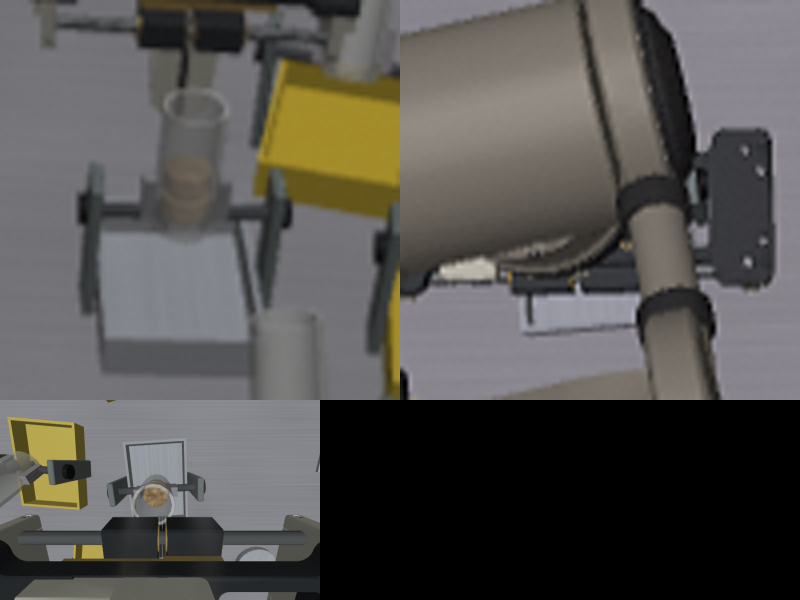

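The tube is now nearly upright. Its mouth is at scene (389,176), and the finger is still in light contact with it. I'll keep pushing until the hard stop.

Call:
{"api": "jog_arm", "payload": {
  "targets": [
    {"xyz": [0.01, 0, 0], "spin": 0},
    {"xyz": [0.01, 0, 0], "spin": 0},
    {"xyz": [0.01, 0, 0], "spin": 0},
    {"xyz": [0.01, 0, 0], "spin": 0},
    {"xyz": [0, 0, 0], "spin": 0},
    {"xyz": [0, 0, 0], "spin": 0},
    {"xyz": [0, 0, 0], "spin": 0},
    {"xyz": [0, 0, 0], "spin": 0},
    {"xyz": [0, 0, 0], "spin": 0},
    {"xyz": [0, 0, 0], "spin": 0}
  ]
}}

```text
time: 7.75
tool_pos: [508.4, 184.5, 126.7]
tcp_rot: [3.141, 0.005, 0.0]
contact_force: [-10.6, 0.0, 7.7]
grip_width: 0.2
finger_force: 5.6
```

```bash
python3 - <<'E'
from h import *
s=cal('scene');print(proj(s,[537.4,189.2,155]),proj(s,[532.4,189.2,155]),atz(s,388.75,176.2,155)); print(bot.get_obs()['contact_force'])
E
```

```text
[387.3 175.9] [387.2 174.7] [538.4 192.8 155. ]
[-10.63125044   0.04054748   7.66239046]
```

The force has risen to 10.6 N with no further travel, so the tube is at its stop. Next I retreat.

Call:
{"api": "jog_arm", "payload": {
  "targets": [
    {"xyz": [-0.2, 0, 0], "spin": 0},
    {"xyz": [-0.4, 0, 0], "spin": 0},
    {"xyz": [-0.2, 0, -0.3], "spin": 0},
    {"xyz": [0, 0, -0.6], "spin": 0},
    {"xyz": [0, 0, -0.6], "spin": 0},
    {"xyz": [0.2, 0.6, 0], "spin": 0},
    {"xyz": [0.2, 0.7, 0], "spin": 0},
    {"xyz": [0.2, 0.7, 0], "spin": 0},
    {"xyz": [0.2, 0.7, 0], "spin": 0},
    {"xyz": [0.2, 0.7, 0], "spin": 0}
  ],
  "gripper": 60
}}

```text
time: 9.0
tool_pos: [527.5, -89.7, 246.9]
tcp_rot: [3.141, -0.001, -0.001]
contact_force: [0.5, -0.5, 0.7]
grip_width: 55.2
finger_force: 0.0
```

Call:
{"api": "jog_arm", "payload": {
  "targets": [
    {"xyz": [0.3, 0.2, 0], "spin": 0},
    {"xyz": [0.3, 0.2, 0], "spin": 0},
    {"xyz": [0.28, 0.2, 0], "spin": 0},
    {"xyz": [0, 0.03, 0.2], "spin": 0},
    {"xyz": [0, 0, 0.2], "spin": 0},
    {"xyz": [0, 0, 0.2], "spin": 0},
    {"xyz": [0, 0, 0], "spin": 0},
    {"xyz": [0, 0, 0], "spin": 0},
    {"xyz": [0, 0, 0], "spin": 0},
    {"xyz": [0, 0, 0], "spin": 0}
  ]
}}

```text
time: 10.25
tool_pos: [597.4, -137.9, 199.3]
tcp_rot: [3.141, -0.001, -0.0]
contact_force: [-0.5, 0.0, -0.3]
grip_width: 55.1
finger_force: 0.0
```

```bash
python3 - <<'E'
from h import *
c=cal('wrist');cv2.imwrite('pics/w3.png',bot.capture('wrist'));s=bot.capture('scene');cv2.imwrite('pics/s3.png',s)
im=np.zeros((600,640,3),np.uint8);im[:400]=cv2.imread('pics/w3.png');im[400:,:250]=cv2.resize(s[165:245,180:280],(250,200));
im[400:,260:640]=cv2.resize(s[130:235,330:530],(380,200))
cv2.imwrite('pics/c3.png',im)
print(bot.get_obs()['tool_pos'],c)
for p in([598,-140.5,159],[598,-140.5,117],[598,-127.5,159],[598,-153.5,159]):print(proj(c,p))
E
```

```text
[ 597.3326524  -137.89978214  199.04696379] {'vfov': 66.70238472852024, 'cx': 324.39625672799855, 'cy': 202.7978659063832, 'eye': array([ 667.08376778, -137.54939717,  357.31496291]), 'rotation': array([[ 1.38041036e-03, -9.66356207e-01, -2.57203762e-01],
       [-9.99998873e-01, -1.18217023e-03, -9.25380209e-04],
       [ 5.90188279e-04,  2.57204750e-01, -9.66356750e-01]])}
[328.4 225.7]
[327.7 208.8]
[309.5 225.6]
[347.2 225.7]
```

View pics/c3.png

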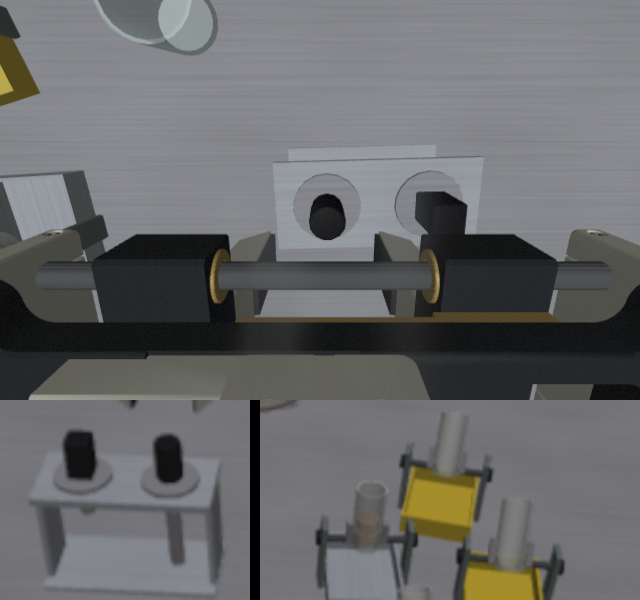

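The round handle top is at wrist (327,224), against a prediction of (328,226), so it sits between the fingers. In the scene inset the tube is upright and both corks are inside. I'll descend and grip.

Call:
{"api": "jog_arm", "payload": {
  "targets": [
    {"xyz": [0.01, 0.02, 0.25], "spin": 0},
    {"xyz": [0, 0, 0.25], "spin": 0},
    {"xyz": [0, 0, 0.2], "spin": 0},
    {"xyz": [0, 0, 0.12], "spin": 0},
    {"xyz": [0, 0, 0.08], "spin": 0},
    {"xyz": [0, 0, 0.05], "spin": 0},
    {"xyz": [0, 0, 0], "spin": 0},
    {"xyz": [0, 0, 0], "spin": 0},
    {"xyz": [0, 0, 0], "spin": 0},
    {"xyz": [0, 0, 0], "spin": 0}
  ]
}}

```text
time: 11.6
tool_pos: [598.1, -139.5, 122.9]
tcp_rot: [3.141, -0.0, -0.0]
contact_force: [0.2, 0.0, 0.8]
grip_width: 55.1
finger_force: 0.0
```

Call:
{"api": "jog_arm", "payload": {
  "targets": [
    {"xyz": [0, 0, 0], "spin": 0},
    {"xyz": [0, 0, 0], "spin": 0},
    {"xyz": [0, 0, 0], "spin": 0},
    {"xyz": [0, 0, 0], "spin": 0},
    {"xyz": [0, 0, 0], "spin": 0},
    {"xyz": [0, 0, 0], "spin": 0},
    {"xyz": [0, 0, 0], "spin": 0},
    {"xyz": [0, 0, 0], "spin": 0},
    {"xyz": [0, 0, 0], "spin": 0},
    {"xyz": [0, 0, 0], "spin": 0}
  ],
  "gripper": 0
}}

```text
time: 12.85
tool_pos: [598.0, -139.5, 122.7]
tcp_rot: [3.141, 0.0, -0.0]
contact_force: [0.4, -0.4, -0.7]
grip_width: 25.6
finger_force: 30.0
```

Call:
{"api": "jog_arm", "payload": {
  "targets": [
    {"xyz": [0, 0, -0.1], "spin": 0},
    {"xyz": [0, 0, -0.2], "spin": 0},
    {"xyz": [0, 0, -0.25], "spin": 0},
    {"xyz": [0, 0, -0.25], "spin": 0},
    {"xyz": [0, 0, -0.25], "spin": 0},
    {"xyz": [0, 0, -0.25], "spin": 0},
    {"xyz": [0, 0, -0.25], "spin": 0},
    {"xyz": [0, 0, -0.25], "spin": 0},
    {"xyz": [0, 0, -0.25], "spin": 0},
    {"xyz": [0, 0, -0.15], "spin": 0}
  ]
}}

```text
time: 14.1
tool_pos: [598.2, -139.5, 301.0]
tcp_rot: [3.141, -0.002, -0.0]
contact_force: [-0.8, 0.1, -1.0]
grip_width: 25.4
finger_force: 30.0
```

Call:
{"api": "jog_arm", "payload": {
  "targets": [
    {"xyz": [-0.075, -0.2, 0], "spin": 0},
    {"xyz": [-0.075, -0.4, 0], "spin": 0},
    {"xyz": [-0.075, -0.5, 0], "spin": 0},
    {"xyz": [-0.075, -0.55, 0], "spin": 0},
    {"xyz": [-0.075, -0.55, 0], "spin": 0},
    {"xyz": [-0.075, -0.55, 0], "spin": 0},
    {"xyz": [-0.075, -0.55, 0], "spin": 0},
    {"xyz": [-0.075, -0.5, 0], "spin": 0},
    {"xyz": [-0.075, -0.25, 0], "spin": 0},
    {"xyz": [-0.075, -0.07, 0], "spin": 0}
  ]
}}

```text
time: 15.35
tool_pos: [537.1, 191.1, 298.2]
tcp_rot: [3.141, 0.001, 0.001]
contact_force: [0.7, -0.9, -0.2]
grip_width: 25.6
finger_force: 30.0
```

```bash
python3 - <<'E'
from h import *
c=cal('wrist');w=bot.capture('wrist');s=bot.capture('scene');sc=cal('scene')
o=bot.get_obs();print(o['tool_pos'],o['tcp_rot'])
im=np.zeros((600,800,3),np.uint8);im[:,:400]=cv2.resize(s[95:245,335:435],(400,600),interpolation=2)
im[:250,400:]=cv2.resize(w,(400,250))
im[250:,400:]=cv2.resize(w[150:290,240:400],(400,350),interpolation=2)
cv2.imwrite('pics/c4.png',im)
x,y,z=o['tool_pos']
for n,p in dict(tip=[x,y,z-115.7],collar=[x,y,z-10.7],mouth=[537.4,189.2,155]).items():
    q=proj(sc,p);print(n,q,(q-[335,95])*4,'wrist',proj(c,p),(proj(c,p)-[240,150])*2.5+[400,250])
E
```

```text
[537.33486314 190.00003355 298.58672738] [3.14106376e+00 5.50537126e-04 2.24299393e-04]
tip [388.7 166.2] [214.8 284.8] wrist [325.7 199.1] [614.25 372.75]
collar [393.4 127.3] [233.6 129.2] wrist [326.5 242.8] [616.25 482.  ]
mouth [387.3 175.9] [209.2 323.6] wrist [326.3 192.2] [615.75 355.5 ]
```

View pics/c4.png

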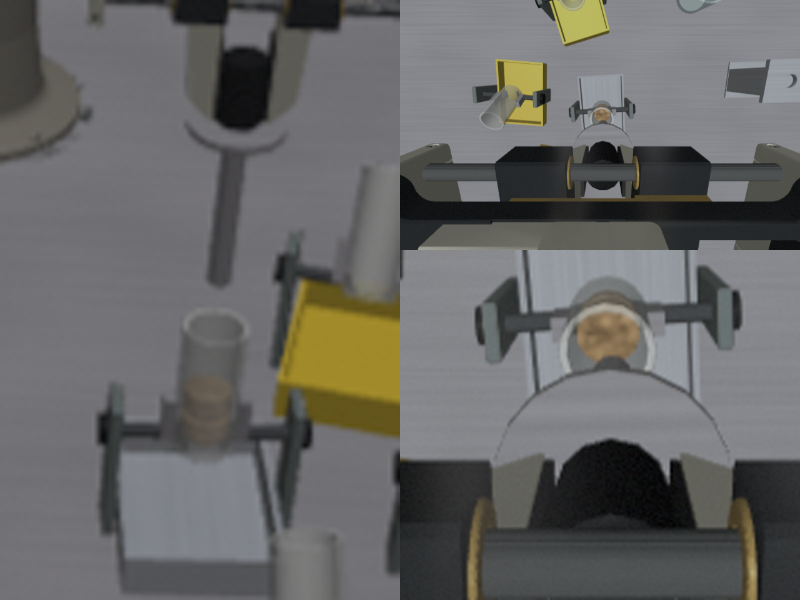

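The rod tip is at scene crop (220,284), and the mouth ring at (214,327). In the wrist view the ring is at (609,350), with the tip in line. The tip is within about 2 mm of the mouth centre, so I nudge slightly and descend.

Call:
{"api": "jog_arm", "payload": {
  "targets": [
    {"xyz": [0.02, -0.015, 0], "spin": 0},
    {"xyz": [0, 0, 0.15], "spin": 0},
    {"xyz": [0, 0, 0.15], "spin": 0},
    {"xyz": [0, 0, 0.12], "spin": 0},
    {"xyz": [0, 0, 0.12], "spin": 0},
    {"xyz": [0, 0, 0.12], "spin": 0},
    {"xyz": [0, 0, 0.12], "spin": 0},
    {"xyz": [0, 0, 0.1], "spin": 0},
    {"xyz": [0, 0, 0.05], "spin": 0},
    {"xyz": [0, 0, 0], "spin": 0}
  ]
}}

```text
time: 16.7
tool_pos: [539.6, 191.3, 224.1]
tcp_rot: [3.141, 0.0, -0.0]
contact_force: [-0.1, 0.2, -0.6]
grip_width: 25.7
finger_force: 30.0
```

Call:
{"api": "jog_arm", "payload": {
  "targets": [
    {"xyz": [0, 0, 0.07], "spin": 0},
    {"xyz": [0, 0, 0.07], "spin": 0},
    {"xyz": [0, 0, 0.07], "spin": 0},
    {"xyz": [0, 0, 0.07], "spin": 0},
    {"xyz": [0, 0, 0.07], "spin": 0},
    {"xyz": [0, 0, 0.07], "spin": 0},
    {"xyz": [0, 0, 0.07], "spin": 0},
    {"xyz": [0, 0, 0.07], "spin": 0},
    {"xyz": [0, 0, 0.07], "spin": 0},
    {"xyz": [0, 0, 0], "spin": 0}
  ]
}}

```text
time: 17.95
tool_pos: [538.5, 191.7, 172.5]
tcp_rot: [-3.141, 0.004, -0.0]
contact_force: [0.2, 0.6, -1.1]
grip_width: 25.5
finger_force: 30.0
```

Call:
{"api": "jog_arm", "payload": {
  "targets": [
    {"xyz": [0, 0, 0.015], "spin": 0},
    {"xyz": [0, 0, 0.015], "spin": 0},
    {"xyz": [0, 0, 0.015], "spin": 0},
    {"xyz": [0, 0, 0.015], "spin": 0},
    {"xyz": [0, 0, 0.015], "spin": 0},
    {"xyz": [0, 0, 0.0], "spin": 0},
    {"xyz": [0, 0, 0], "spin": 0},
    {"xyz": [0, 0, 0], "spin": 0},
    {"xyz": [0, 0, 0], "spin": 0},
    {"xyz": [0, 0, 0], "spin": 0}
  ]
}}

```text
time: 19.2
tool_pos: [539.7, 191.3, 167.9]
tcp_rot: [3.141, -0.0, -0.0]
contact_force: [0.7, -0.3, -1.0]
grip_width: 25.6
finger_force: 30.0
```

```bash
python3 - <<'E'
from h import *
w=bot.capture('wrist');s=bot.capture('scene');o=bot.get_obs();print(o['contact_force'],o['tool_pos'])
im=np.zeros((600,800,3),np.uint8);im[:,:480]=cv2.resize(s[135:260,335:435],(480,600),interpolation=2)
im[:200,480:]=cv2.resize(w,(320,200));im[200:480,480:]=cv2.resize(w[80:220,240:400],(320,280))
cv2.imwrite('pics/c5.png',im)
E
```

```text
[ 0.19963877 -0.20070658 -2.04425412] [539.65552601 191.33026701 167.86562122]
```

View pics/c5.png

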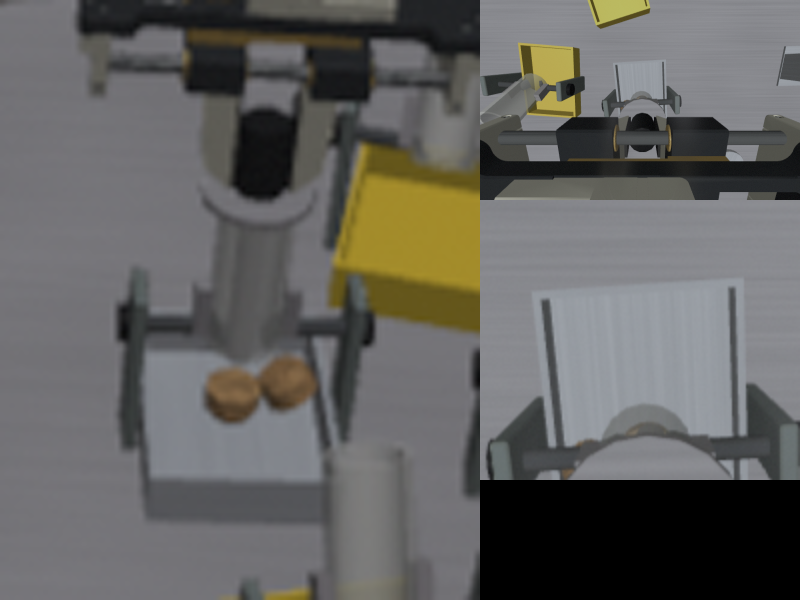

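Both stoppers are out and lying in the tray, at crop (232,394) and (288,382). The collar is almost on the rim, about 2 mm above it. I'll creep down to contact.

Call:
{"api": "jog_arm", "payload": {
  "targets": [
    {"xyz": [0, 0, 0.01], "spin": 0},
    {"xyz": [0, 0, 0.01], "spin": 0},
    {"xyz": [0, 0, 0.01], "spin": 0},
    {"xyz": [0, 0, 0], "spin": 0},
    {"xyz": [0, 0, 0], "spin": 0},
    {"xyz": [0, 0, 0], "spin": 0},
    {"xyz": [0, 0, 0], "spin": 0},
    {"xyz": [0, 0, 0], "spin": 0},
    {"xyz": [0, 0, 0], "spin": 0},
    {"xyz": [0, 0, 0], "spin": 0}
  ]
}}

```text
time: 20.55
tool_pos: [539.7, 191.4, 165.7]
tcp_rot: [3.142, -0.0, -0.0]
contact_force: [-1.7, -1.4, 4.0]
grip_width: 25.6
finger_force: 30.0
```

Call:
{"api": "jog_arm", "payload": {
  "targets": [
    {"xyz": [0, 0, 0.008], "spin": 0},
    {"xyz": [0, 0, 0], "spin": 0},
    {"xyz": [0, 0, 0], "spin": 0},
    {"xyz": [0, 0, 0], "spin": 0},
    {"xyz": [0, 0, 0], "spin": 0},
    {"xyz": [0, 0, 0], "spin": 0},
    {"xyz": [0, 0, 0], "spin": 0},
    {"xyz": [0, 0, 0], "spin": 0},
    {"xyz": [0, 0, 0], "spin": 0},
    {"xyz": [0, 0, 0], "spin": 0}
  ]
}}

```text
time: 21.8
tool_pos: [539.8, 191.3, 165.6]
tcp_rot: [-3.142, -0.001, -0.0]
contact_force: [-3.8, -1.8, 8.7]
grip_width: 25.5
finger_force: 30.0
```

Call:
{"api": "jog_arm", "payload": {
  "targets": [
    {"xyz": [0, 0, 0], "spin": 0},
    {"xyz": [0, 0, 0], "spin": 0},
    {"xyz": [0, 0, 0], "spin": 0},
    {"xyz": [0, 0, 0], "spin": 0},
    {"xyz": [0, 0, 0], "spin": 0},
    {"xyz": [0, 0, 0], "spin": 0},
    {"xyz": [0, 0, 0], "spin": 0},
    {"xyz": [0, 0, 0], "spin": 0},
    {"xyz": [0, 0, 0], "spin": 0},
    {"xyz": [0, 0, 0], "spin": 0}
  ],
  "gripper": 60
}}

```text
time: 23.05
tool_pos: [539.7, 191.3, 164.8]
tcp_rot: [3.142, -0.0, -0.0]
contact_force: [-0.1, -0.5, 0.0]
grip_width: 54.7
finger_force: 0.0
```

Call:
{"api": "jog_arm", "payload": {
  "targets": [
    {"xyz": [0, 0, -0.1], "spin": 0},
    {"xyz": [0, 0, -0.2], "spin": 0},
    {"xyz": [0, 0, -0.3], "spin": 0},
    {"xyz": [0, 0, -0.4], "spin": 0},
    {"xyz": [0, 0, -0.4], "spin": 0},
    {"xyz": [0, 0.5, -0.1], "spin": 0},
    {"xyz": [0, 0.6, 0], "spin": 0},
    {"xyz": [0, 0.6, 0], "spin": 0},
    {"xyz": [0, 0.5, 0], "spin": 0},
    {"xyz": [0, 0, 0], "spin": 0}
  ]
}}

```text
time: 24.3
tool_pos: [539.8, 12.8, 286.2]
tcp_rot: [3.141, -0.002, -0.004]
contact_force: [-0.6, -0.1, -0.0]
grip_width: 55.1
finger_force: 0.0
```

```bash
python3 - <<'E'
from h import *
t=bot.capture('top');s=bot.capture('scene')
im=np.zeros((600,800,3),np.uint8);im[:,:480]=cv2.resize(s[135:260,335:435],(480,600),interpolation=2)
im[:200,480:]=cv2.resize(t,(320,200));im[200:400,480:]=cv2.resize(s,(320,200));im[400:,480:680]=cv2.resize(t[165:265,202:302],(200,200))
cv2.imwrite('pics/c6.png',im)
E
```

```text
(no output)
```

View pics/c6.png

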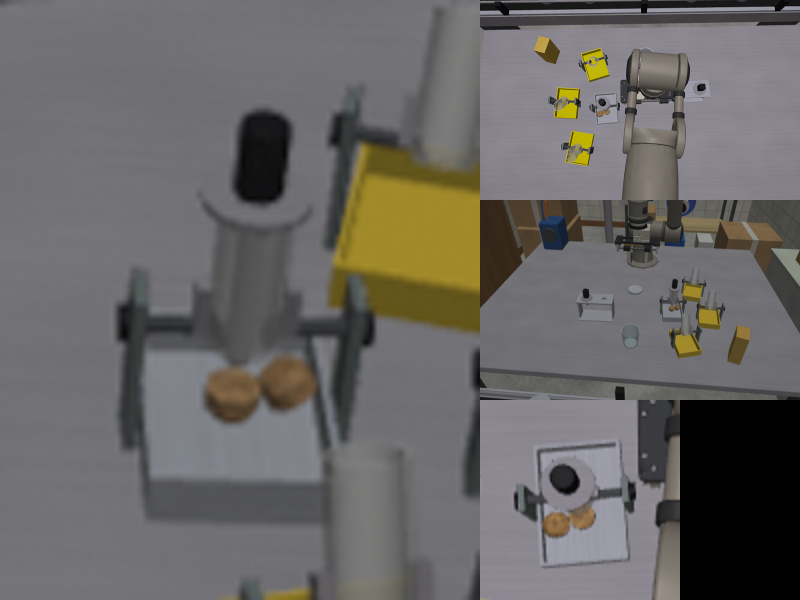

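The rod stands in the upright tube with its collar on the rim at crop (257,195). Both corks are in the tray, and the short rod, jar and lid are where they were.

```bash
python3 -c "
from plant import bot
print(bot.close_job())"
```

```text
the job is handed in; nothing more can be done
None
```

I handed the job in at about 24 s: the tube is upright, the long rod stands in it with its collar on the rim, both stoppers are in the tray, and the short rod, jar and lid were left alone; no verdict came back.

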